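# Index the tilted turntable and lock it with its pin

### The arm

A 6-joint arm with a two-finger parallel gripper is mounted at the origin on the work surface. World frame = base frame: x ahead of the robot, y to its left, z up, the work surface at z = 0. Lengths are in m, angles in rad, forces in N, time in s.
With the tool pointing down it reaches from about 0.425 to 0.95 m from the base axis. Payload 3.5 kg.
Tool frame: the origin (TCP) lies between the finger pads; the fingertips stand 19 mm ahead of it and the grasp point (between the pads) is the TCP (ctrl.nose_length is the distance from the TCP to the fingertips, in m); z points along the fingers, y is the line along which they close (so a half turn about z gives the same grasp; the last joint's range is limited). The gripper opens to 85 mm and grips with 20 to 120 N. Pads are 22 mm wide; open, the fingers measure 114 mm over their backs; the gripper's body (76 mm by 85 mm) begins 54 mm behind the grasp point. The pads swing forward as they close: fully open they stand 13 mm farther back than shut.
Start: joints at [1.07, 0.286, 1.577, -0, 1.279, -0.15], TCP at [0.232, 0.634, 0.25] pointing down, gripper open.
Joint ranges: [-2.77, 2.77], [-0.9, 2.22], [0.21, 2.48], [-1.53, 4.67], [0.24, 2.81], [-2.84, 2.84]. Speed limits (rad/s): [2.79, 2.79, 3.14, 3.14, 3.14, 3.14].

### API

Orientations are given as a unit quaternion [x, y, z, w].
In Python, from plant import ctrl gives the robot as it stands.
- The arm moves only by the tool apply_moves, never from a script. Its argument "series" is a list of rows, each a list of 6 numbers: the shift along the world's x, y, z scaled (see below), then the turn, a rotation vector about the world's x, y, z scaled (see below). A call has 1 to 20 rows; each row is the pose to reach, as a shift and turn from the pose commanded when the call began; what a row does not reach only later rows make up. The controller multiplies each number of a shift by 0.8 m and each number of a turn by 45 degrees. A row lasts 1/8 s, in which the tool goes at most 62.5 mm and 10.7 degrees, less where a joint would pass 70% of its speed; a pose out of reach is approached as far as the arm can. A call with a number of a shift or a turn outside -1 to 1 is refused whole. A call with a gripper value outside its range is refused whole. "jaw" is the opening, from 0 (shut) to 1 (fully open), set as the call begins (left out, the last holds). The fingers move at their own pace and stop on an object; "squeeze" is the grip in N (left out, the last holds). Time passes only in rows, so rows that repeat a pose let the fingers close. It gives the time, the measured TCP pose, the force, the opening and the grip force at its end, in the units of the state.
- ctrl.get_state(): the state, without advancing time (a new reading comes with each control period).
- ctrl.read_camera(name): name is "scene" or "top" or "wrist"; returns the picture (420x560x3 uint8, red, green, blue); there is no depth.
- ctrl.get_calibration(name): a dict with "fx", "fy", "cx", "cy" (pixels), "dist_coeffs" ([k1, k2, p1, p2, k3] as OpenCV has them; the pictures are not rectified), "xyz" and "orientation" of the camera in the world; the wrist camera has in their place "hand_eye" (4x4, takes a point from camera to tool coordinates, whose origin is the TCP and whose axes are the flange's). Camera axes: x right, y up, looking along -z (the intrinsics and any distortion apply to the point x, -y, -z); pixel columns grow to the right and rows downward; lengths in m; the calibration is good to about 2 mm. A picture is of the moment at which its call begins: read the wrist's pose just before it. get_calibration takes no time and is no camera call.
- ctrl.sign_off(): hands the job in; it is judged then, once.
Trained networks look in the newest picture that a camera, given by its name, has taken for a name from the list of things; names that differ only in an ending like _2 or _b are one class to them, and where a whole thing is asked for, a point or a joint stands for the part that bears it (a point fixed in the world has none). Each returns a list of dicts, best first, with "p" (0 to 1); they miss things now and then, are a little off and sometimes report something else, mostly with a low value. They report only what shows in the picture. A call takes as long as a camera call.
- ctrl.boxes_of(thing, camera): "xy" ([column, row] as shares, 0 to 1, of the picture: columns of its width, rows of its height, amid what is visible of it).
- ctrl.silhouettes(thing, camera): "pixels" (420x560 bool, what is visible of it) and "xy" ([column, row] as shares, 0 to 1, of the picture: columns of its width, rows of its height, amid what is visible of it).
The state is a dict: "time": time; "qpos": joint angles; "dq": joint speeds; "joint_efforts": joint torques, N m; "eef_pos": TCP position; "tcp_rot": TCP orientation; "contact_force": force on the tool from outside, world axes, zero at the start; "wrist_torque": the same for the moment, N m; "opening": opening from 0.0 (shut) to 1.0 (fully open); "finger_force": force on a finger pad.
Only numpy, scipy, OpenCV 4.12 (cv2) and the standard library are available. Lean on these libraries where they do the work, as an engineer would, in place of code of your own. Each camera call takes 0.05 s, during which the arm holds its last target. There are 200 camera calls.

### The job

Turn the tilted indexing table clockwise by its black handle until the disc's lug lies over the ear of the blue stand and clicks into its detent. Then take the steel lock pin from the wooden rack and push it fully home through the holes of lug and ear, so that it locks the table, and let go. Leave everything else on the bench where it is.

Things in the scene. Friction and masses are not known exactly. Their poses are not given: they have to be found in the camera images.
- turntable (a joint): Turn angle (rad) of the steel disc of the indexing table about its tilted axis, counter-clockwise positive seen from above the disc. 0: its lug lies exactly over the ear of the blue stand, in the detent. Starts at 0.5 to 1.25; stops at -0.25 and 1.5. Light friction (0.08 N m); it stays where it is left.
- plunger: The detent: a 12 mm spring ball in a dark block beside the disc's rim (no higher than the disc, out to 137 mm from the axis); it drops between two studs on the rim. Turning towards 0, a stud meets it at 0.2 rad and needs about 5 N at the handle to pass; within 0.07 rad it drops in, pulls the disc to 0 by itself and holds it against 4 N at the handle. Origin at the ball's centre when fully out.
- axis_top (a point): Point on the turning axis at the disc's top face, under the aluminium flange; fixed to the blue stand. z: the turning axis, leaning 30 degrees from vertical; x: uphill along the face, straight to the ear. Disc 160 mm across, 14 thick; the flange on it 72 mm across, its 46 mm hub 34 mm high. Foot of the stand 190 x 170 mm.
- knob (a point): On the axis of the disc's handle, an upright round black grip 22 mm across, 52 mm long, parallel to the turning axis, on a short arm 100 mm from that axis, half a turn from the lug. The point is 28 mm above the arm, 24 mm below the grip's top. Frame turns with the disc, z along the turning axis. The grip spins freely on its spindle, so the hand need not turn with the disc.
- lug_hole (a point): Centre of the mouth of the hole in the disc's lug (a square steel tab, 42 x 38 mm, 12 mm thick, on the rim), at the lug's top face, 98 mm from the turning axis. Hole 13 mm across, straight through. Frame turns with the disc; z along the turning axis, out of the face.
- ear_hole (a point): Centre of the mouth of the hole in the ear of the blue stand (dark square tab, 46 x 44 mm, 14 mm thick), at the ear's top face, 98 mm from the turning axis. Hole 13 mm across, straight through, open below. z along the turning axis. With the disc at 0 this point lies 14 mm straight below lug_hole along z, with a 2 mm gap between lug and ear.
- lock_pin: Loose steel lock pin, 0.13 kg: a plain round head 22 mm across and 38 mm long with a 10 mm shank, 36 mm long, with a tapered tip. It stands upright in one of the three holes of the wooden rack, head above; the other two hold files. Origin on its axis at the head's underside (which rests on the rack's top, 48 mm above the bench); z runs up along the pin into the head.
- pin_tip (a point): Tip of the lock pin's shank, 36 mm below its origin. Same axes.
- rack: Fixed wooden block, 210 x 50 x 48 mm high, with three upright holes 70 mm apart along its long (x) axis. Origin under its middle.
- file_a: Bystander: small file with a wooden handle 26 mm thick, standing 62 mm above the rack. Origin where the handle meets the rack's top.
- file_b: Bystander: another file like file_a.
- v_block: Bystander: dark steel V-block, 50 x 60 x 40 mm. Origin under its middle.
- oiler: Bystander: red oil can 60 mm across, 130 mm high with its spout. Origin under its middle.
- jar: Bystander: clear jar 60 mm across, 70 mm high. Origin under its middle.
- wrench: Bystander: wrench, 175 mm long, lying on the bench.
- hammer: Bystander: hammer, about 300 mm long, lying on the bench.
- tin: Bystander: orange tin with a white lid, 80 mm across, 90 mm high. Origin under its middle.

How it is judged:
By the outcome, as a careful person would: the job done as asked, in the order asked, and still so for the second after the job is handed in, with the robot touching nothing.
It also fails if it takes over 54 s, if anything falls off the work surface, if the arm or the gripper's body presses on something with over 40 N, if the wrist force passes 120 N, or if a joint passes its speed limit or range.

## Working session

There is one attempt and no reset: what is moved stays moved. The work goes in short steps, Python scripts to look and compute and a tool call to move; the robot and the scene stay as the last step left them, time stands still between calls to the robot, and variables do not carry over. Pictures are saved under pics/ and viewed, at most 12 in all, crops included, and the job is handed in when it is done.

Besides the shell and the picture viewer there is one more tool, called after "Call:" by a JSON object that holds its "fn" and its "kwargs". apply_moves: Moves the arm, as the interface text tells. Shifts and turns lie within -1 to 1; 1 stands for 0.8 m of shift or 45 degrees of turn. Its arguments: {"type":"object","properties":{"series":{"type":"array"},"jaw":{"type":"number"},"squeeze":{"type":"number"}},"required":["series"]}

```bash
mkdir -p pics; ls
cat > h.py <<'E'
import numpy as np, cv2
from scipy.spatial.transform import Rotation as R
from plant import ctrl
def cam(n, st=None):
    c=ctrl.get_calibration(n)
    K=np.array([[c['fx'],0,c['cx']],[0,c['fy'],c['cy']],[0,0,1.]]);d=np.array(c['dist_coeffs'],float)
    if 'hand_eye' in c:
        st=st or ctrl.get_state(); T=np.eye(4);T[:3,:3]=R.from_quat(st['tcp_rot']).as_matrix();T[:3,3]=st['eef_pos']
        T=T@np.array(c['hand_eye'])
    else:
        T=np.eye(4);T[:3,:3]=R.from_quat(c['orientation']).as_matrix();T[:3,3]=c['xyz']
    return K,d,T
def ray(C,uv):
    K,d,T=C; p=cv2.undistortPoints(np.array([[uv]],float),K,d)[0,0]
    v=T[:3,:3]@np.array([p[0],-p[1],-1.]); return T[:3,3],v/np.linalg.norm(v)
def atz(C,uv,z):
    o,v=ray(C,uv); return o+v*(z-o[2])/v[2]
def proj(C,P):
    K,d,T=C; P=np.atleast_2d(P); q=(P-T[:3,3])@T[:3,:3]; q=q*[1,-1,-1]
    return cv2.projectPoints(q,np.zeros(3),np.zeros(3),K,d)[0][:,0]
def tri(rs):
    A=np.zeros((3,3));b=np.zeros(3)
    for o,v in rs:
        M=np.eye(3)-np.outer(v,v);A+=M;b+=M@o
    return np.linalg.solve(A,b)
def snap(n,f): 
    im=ctrl.read_camera(n); cv2.imwrite('pics/'+f,im[:,:,::-1]); return im
def det(t,n,k=2):
    return [(np.array(r['xy'])*[560,420],round(r['p'],2)) for r in ctrl.boxes_of(t,n)[:k]]
E
python3 - <<'E'
from h import *
a=snap('scene','s0.png');b=snap('top','t0.png')
cv2.imwrite('pics/st.png',np.vstack([a,b])[:,:,::-1])
for n in('scene','top'):
    C=cam(n);print(n,C[2].round(3).tolist(),C[0][0,0],C[1])
    for t in['turntable','plunger','axis_top','knob','lug_hole','ear_hole','lock_pin','pin_tip','rack','file_a']:
        print(t,[(x.round(1).tolist(),p) for x,p in det(t,n)])
print(ctrl.get_state())
E
```

```text
pics
scene [[0.301, -0.608, 0.735, 1.358], [0.954, 0.184, -0.238, -0.222], [0.01, 0.772, 0.635, 0.797], [0.0, 0.0, 0.0, 1.0]] 388.41615388758333 [0.00741605 0.         0.         0.         0.        ]
turntable []
plunger [([266.1, 274.6], 0.16)]
axis_top [([320.9, 180.9], 0.57)]
knob [([323.9, 181.9], 0.91)]
lug_hole [([328.3, 180.7], 0.59)]
ear_hole [([324.1, 181.7], 0.89), ([174.0, 294.6], 0.7)]
lock_pin [([194.4, 241.0], 0.53)]
pin_tip []
rack [([202.0, 245.8], 0.92), ([406.7, 196.6], 0.48)]
file_a [([195.5, 205.1], 0.71), ([198.0, 221.3], 0.68)]
top [[0.013, 0.998, -0.069, 0.53], [-1.0, 0.013, 0.002, 0.025], [0.002, 0.069, 0.998, 1.258], [0.0, 0.0, 0.0, 1.0]] 393.57644319183004 [-0.10333601  0.          0.          0.          0.        ]
turntable [([225.3, 234.4], 0.62), ([219.3, 234.7], 0.36)]
plunger [([299.6, 171.9], 0.21)]
axis_top [([224.0, 234.6], 0.82), ([341.5, 257.0], 0.71)]
knob [([221.8, 233.6], 0.97), ([397.9, 275.6], 0.32)]
lug_hole [([223.2, 232.4], 0.71)]
ear_hole [([220.8, 234.9], 0.57)]
lock_pin []
pin_tip []
rack []
file_a [([342.0, 256.2], 0.62), ([345.6, 231.1], 0.38)]
{'time': 1.1, 'qpos': array([ 1.06998040e+00,  2.86274129e-01,  1.57668867e+00,  1.81081182e-05,
        1.27861574e+00, -1.50008707e-01]), 'dq': array([-0.00120116, -0.00105878,  0.00024098,  0.0009268 , -0.00029999,
        0.00072   ]), 'joint_efforts': array([-1.59247620e-04, -4.05959737e+01, -2.92946309e+01, -1.84340615e-04,
        5.37024116e-04,  1.10834247e-05]), 'eef_pos': array([0.23193567, 0.63388804, 0.25034828]), 'tcp_rot': array([ 1.74508135e-01,  9.84655732e-01,  9.45635065e-06, -5.95994218e-06]), 'contact_force': array([0.56446945, 1.41595363, 0.31039306]), 'wrist_torque': array([ 0.0112904 ,  0.02914441, -0.0497528 ]), 'finger_force': 0.0, 'opening': 1.0004156381664138}
```

View pics/s0.png

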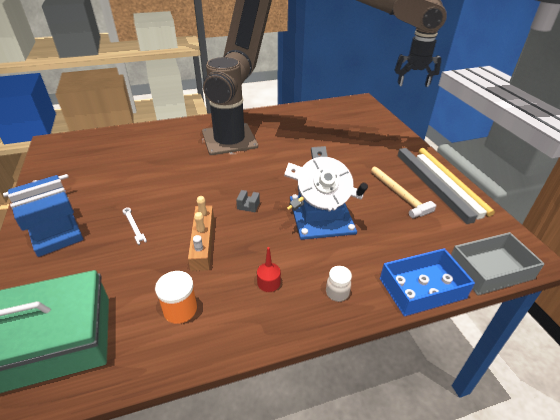

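View pics/t0.png

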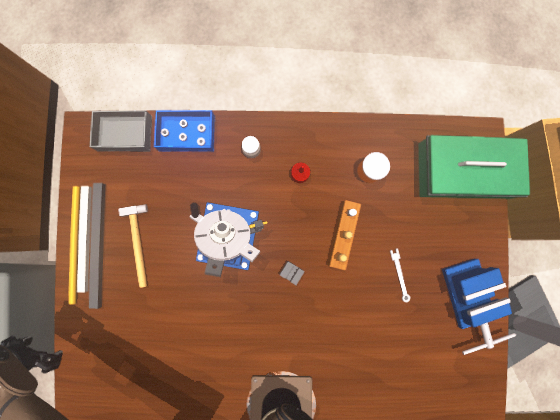

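Run:
```python
import cv2,numpy as np
s=cv2.imread('pics/s0.png');t=cv2.imread('pics/t0.png')
a=cv2.resize(s[140:240,280:380],None,fx=4,fy=4,interpolation=cv2.INTER_CUBIC)
b=cv2.resize(t[195:295,185:285],None,fx=4,fy=4,interpolation=cv2.INTER_CUBIC)
c=cv2.resize(s[190:240,170:270],None,fx=4,fy=4,interpolation=cv2.INTER_CUBIC)
c=cv2.resize(s[195:245+25,170:270],(400,300)) if 0 else cv2.resize(s[195:245,170:270],(400,200),interpolation=cv2.INTER_CUBIC)
d=cv2.resize(t[195:245,300:400],(400,200),interpolation=cv2.INTER_CUBIC)
cv2.imwrite('pics/c0.png',np.vstack([np.hstack([a,b]),np.hstack([c,d])]))
```

```text
(no output)
```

View pics/c0.png

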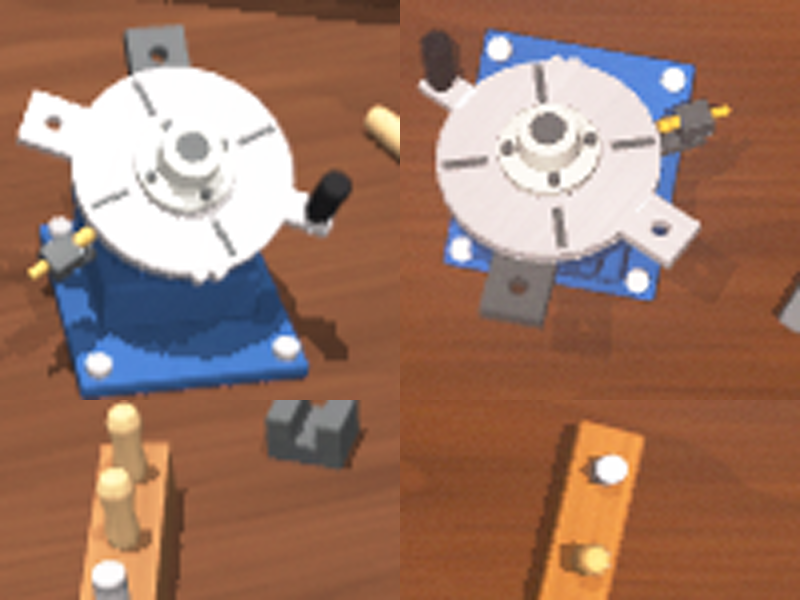

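```bash
cat > fit.py <<'E'
from h import *
from scipy.optimize import least_squares
def frame(psi):
    # uphill azimuth psi; z leans opposite uphill
    u=np.array([np.cos(psi),np.sin(psi),0]);z=np.array([0,0,1.])*np.cos(np.pi/6)-u*.5
    x=u*np.cos(np.pi/6)+np.array([0,0,.5]); return np.c_[x,np.cross(z,x),z]
def pts(q):
    p,psi,th,h=q[:3],q[3],q[4],q[5]; F=frame(psi); c,s=np.cos(th),np.sin(th)
    L=lambda x,y,z:p+F@np.array([x,y,z])
    return dict(hub=L(0,0,h),lug=L(.098*c,.098*s,0+q[6]),ear=L(.098,0,-.014+q[6]),ktop=L(-.1*c,-.1*s,q[7]+.024),knob=L(-.1*c,-.1*s,q[7]))
E
python3 - <<'E'
from fit import *
obs=[('scene','hub',(327.4,176.4)),('scene','lug',(293.4,170.1)),('scene','ear',(319.1,153.4)),('scene','ktop',(363.1,184.2)),
('top','hub',(221.6,226.6)),('top','lug',(249.6,251.9)),('top','ear',(214.1,266.1)),('top','ktop',(193.6,205))]
C={n:cam(n) for n in('scene','top')}
for n in('hub','lug','ear','ktop'):
    print(n,tri([ray(C[c],uv) for c,m,uv in obs if m==n]).round(4))
def f(q):
    P=pts(q); r=[]
    for c,n,uv in obs: r+=list(proj(C[c],P[n])[0]-uv)
    return np.r_[r,(q[5]-.034)/.005,q[6]/.002,(q[7]-.02)/.02]
r=least_squares(f,[.54,.18,.15,3.,.8,.034,0,.02])
print(r.x.round(4),r.fun.round(1))
for k,v in pts(r.x).items(): print(k,v.round(4))
print(frame(r.x[3]).round(3)); np.save('q.npy',r.x)
# pin
a=(197.0,195-.4+575/4-100) ; b=(300+210/4-.4,195+69/4-.4)
a=(170+110/4-.4,195+175/4-.4)
print('pin headtop',tri([ray(C['scene'],a),ray(C['top'],b)]), atz(C['scene'],a,.086),atz(C['top'],b,.086))
# rack corners in top, z=.048
print([atz(C['top'],(300+x/4-.4,195+y/4-.4),.048).round(3) for x,y in((181,22),(243,35))])
for t in('jar','oiler','tin','v_block','wrench','hammer'):
    for n in C:
        d=det(t,n,1)
        if d: print(t,n,atz(C[n],d[0][0],.03).round(3),d[0][1])
E
```

```text
hub [0.5616 0.1748 0.1667]
lug [0.4929 0.0976 0.1575]
ear [0.4527 0.193  0.1723]
ktop [0.6209 0.255  0.1649]
[ 5.4350e-01  1.7780e-01  1.3700e-01  2.9743e+00  1.1314e+00  3.4700e-02
 -2.0000e-04  3.0100e-02] [-0.  -0.3 -0.7  0.1 -0.  -0.4  0.5  0.7  0.   0.4  0.1 -0.2 -0.2 -0.
 -0.2 -0.1  0.1 -0.1  0.5]
hub [0.5606 0.1749 0.167 ]
lug [0.493  0.0964 0.1576]
ear [0.4528 0.1931 0.1736]
ktop [0.6215 0.2564 0.1625]
knob [0.6097 0.2584 0.1417]
[[-0.854 -0.166  0.493]
 [ 0.144 -0.986 -0.083]
 [ 0.5   -0.     0.866]]
pin headtop [ 0.613477   -0.20396831  0.08379367] [ 0.6158456 -0.2038571  0.086    ] [ 0.6132893  -0.20371278  0.086     ]
[array([ 0.652, -0.189,  0.048]), array([ 0.643, -0.237,  0.048])]
jar scene [0.811 0.106 0.03 ] 0.83
jar top [0.81  0.106 0.03 ] 0.89
oiler scene [ 0.739 -0.056  0.03 ] 0.93
oiler top [ 0.742 -0.051  0.03 ] 0.62
tin scene [ 0.737 -0.279  0.03 ] 0.63
tin top [ 0.757 -0.286  0.03 ] 0.74
v_block scene [ 0.439 -0.03   0.03 ] 0.87
v_block top [ 0.428 -0.022  0.03 ] 0.69
wrench scene [ 0.449 -0.373  0.03 ] 0.79
wrench top [0.518 0.461 0.03 ] 0.69
hammer scene [0.558 0.459 0.03 ] 0.9
hammer top [0.519 0.458 0.03 ] 0.71
```

```bash
cat >> fit.py <<'E'
def Rt(z,y):
    z=z/np.linalg.norm(z); y=y-z*(y@z); y/=np.linalg.norm(y); return np.c_[np.cross(y,z),y,z]
def row(pos,Rm,st,p0=None,R0=None):
    p0=st['eef_pos'] if p0 is None else p0; R0=R.from_quat(st['tcp_rot']) if R0 is None else R0
    rv=(R.from_matrix(Rm)*R0.inv()).as_rotvec()
    return np.r_[(np.array(pos)-p0)/.8, rv/(np.pi/4)].round(4).tolist()
E
python3 - <<'E'
from fit import *
q=np.load('q.npy');F=frame(q[3]);st=ctrl.get_state()
print(row(pts(q)['knob']+.09*F[:,2],Rt(-F[:,2],-F[:,1]),st))
E
```

```text
[0.5277, -0.4788, -0.0383, 0.171, 0.6453, 0.2284]
```

Call:
{"fn": "apply_moves", "kwargs": {"series": [[0.25, -0.24, 0.06, 0.08, 0.32, 0.11], [0.25, -0.24, 0.06, 0.08, 0.32, 0.11], [0.25, -0.24, 0.06, 0.08, 0.32, 0.11], [0.25, -0.24, 0.06, 0.08, 0.32, 0.11], [0.25, -0.24, 0.06, 0.08, 0.32, 0.11], [0.528, -0.479, -0.038, 0.171, 0.645, 0.228], [0.528, -0.479, -0.038, 0.171, 0.645, 0.228], [0.528, -0.479, -0.038, 0.171, 0.645, 0.228], [0.528, -0.479, -0.038, 0.171, 0.645, 0.228], [0.528, -0.479, -0.038, 0.171, 0.645, 0.228], [0.528, -0.479, -0.038, 0.171, 0.645, 0.228], [0.528, -0.479, -0.038, 0.171, 0.645, 0.228], [0.528, -0.479, -0.038, 0.171, 0.645, 0.228]], "jaw": 0.75, "squeeze": 30}}

```text
time: 3.32
eef_pos: [0.6537, 0.252, 0.221]
tcp_rot: [0.08, 0.963, 0.022, -0.257]
contact_force: [0.2, 0.0, -0.7]
opening: 0.748
finger_force: 0.0
```

Run:
```python
from fit import *
q=np.load('q.npy');F=frame(q[3]);st=ctrl.get_state();P=pts(q)
print(st['eef_pos'],st['contact_force'],st['time'])
im=snap('wrist','w1.png');C=cam('wrist',st)
for n in P:
    u=proj(C,P[n])[0];print(n,u.round(1)); cv2.circle(im,tuple(int(a) for a in u.round()),4,(255,0,0),1)
print('det',det('knob','wrist'))
cv2.imwrite('pics/w1m.png',im[:,:,::-1])
print(row(P['knob'],Rt(-F[:,2],-F[:,1]),st))
```

```text
[0.65367185 0.25202405 0.22096407] [ 0.2088269   0.04076638 -0.69177929] 3.325
hub [142.6 157.9]
lug [40.9 96.6]
ear [158.3  14. ]
ktop [282.8 231.2]
knob [283. 219.]
det [(array([159.712, 145.488]), 0.86)]
[-0.055, 0.008, -0.099, -0.0005, 0.0017, -0.0019]
```

View pics/w1m.png

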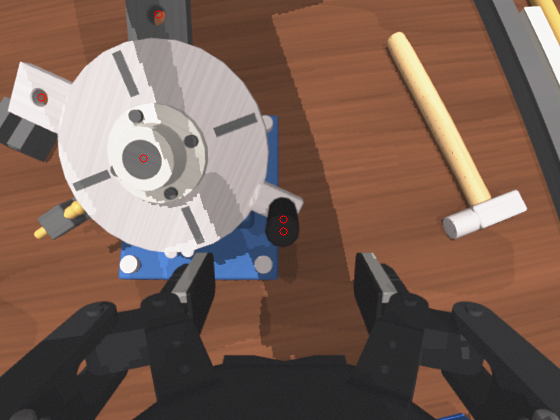

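Call:
{"fn": "apply_moves", "kwargs": {"series": [[-0.028, 0.004, -0.05, 0, 0, 0], [-0.055, 0.008, -0.099, 0, 0, 0], [-0.055, 0.008, -0.099, 0, 0, 0], [-0.055, 0.008, -0.099, 0, 0, 0], [-0.055, 0.008, -0.099, 0, 0, 0]]}}

```text
time: 4.05
eef_pos: [0.6125, 0.2574, 0.1437]
tcp_rot: [0.081, 0.963, 0.022, -0.255]
contact_force: [-0.3, -1.2, -0.1]
opening: 0.748
finger_force: 0.0
```

Call:
{"fn": "apply_moves", "kwargs": {"series": [[0, 0, 0, 0, 0, 0], [0, 0, 0, 0, 0, 0], [0, 0, 0, 0, 0, 0], [0, 0, 0, 0, 0, 0], [0, 0, 0, 0, 0, 0], [0, 0, 0, 0, 0, 0]], "jaw": 0, "squeeze": 30}}

```text
time: 4.8
eef_pos: [0.6111, 0.2575, 0.1414]
tcp_rot: [0.081, 0.963, 0.022, -0.257]
contact_force: [4.5, 2.6, 3.1]
opening: 0.244
finger_force: 30.1
```

Run:
```python
from fit import *
q=np.load('q.npy');F=frame(q[3]);st=ctrl.get_state()
print(st['eef_pos'],st['contact_force'],st['opening'],F.T@(st['eef_pos']-q[:3]))
l=F.T@(st['eef_pos']-q[:3]); th0=np.arctan2(-l[1],-l[0]);print(th0,np.hypot(l[0],l[1]))
k0=pts(q)['knob']
for th in np.r_[np.linspace(th0,0.0,13)[1:],-.02,-.04]:
    q2=q.copy();q2[4]=th; d=pts(q2)['knob']-st['eef_pos']; print(round(th,2),(d/.8).round(4).tolist())
```

```text
[0.61108413 0.2574513  0.14136254] [4.45225695 2.63811548 3.07291327] 0.24435898871108716 [-0.04404526 -0.0898138   0.03051181]
1.1148530280213684 0.1000325167152136
1.02 [0.0075, -0.007, -0.0056]
0.93 [0.0146, -0.0148, -0.0104]
0.84 [0.021, -0.0233, -0.0149]
0.74 [0.0267, -0.0326, -0.019]
0.65 [0.0316, -0.0424, -0.0227]
0.56 [0.0356, -0.0528, -0.026]
0.46 [0.0388, -0.0636, -0.0288]
0.37 [0.041, -0.0748, -0.0312]
0.28 [0.0424, -0.0861, -0.033]
0.19 [0.0428, -0.0977, -0.0344]
0.09 [0.0422, -0.1092, -0.0352]
0.0 [0.0408, -0.1207, -0.0355]
-0.02 [0.0403, -0.1232, -0.0354]
-0.04 [0.0398, -0.1257, -0.0354]
```

Call:
{"fn": "apply_moves", "kwargs": {"series": [[0.009, -0.008, -0.006, 0, 0, 0], [0.016, -0.016, -0.011, 0, 0, 0], [0.0225, -0.0245, -0.0155, 0, 0, 0], [0.028, -0.034, -0.0195, 0, 0, 0], [0.033, -0.0435, -0.023, 0, 0, 0], [0.037, -0.054, -0.0265, 0, 0, 0], [0.0405, -0.065, -0.0295, 0, 0, 0], [0.0425, -0.076, -0.0315, 0, 0, 0], [0.044, -0.087, -0.0335, 0, 0, 0], [0.0445, -0.093, -0.0345, 0, 0, 0], [0.0445, -0.099, -0.035, 0, 0, 0]]}}

```text
time: 6.18
eef_pos: [0.6466, 0.1783, 0.1138]
tcp_rot: [0.081, 0.963, 0.024, -0.258]
contact_force: [3.9, 9.8, 6.1]
opening: 0.251
finger_force: 30.4
```

Call:
{"fn": "apply_moves", "kwargs": {"series": [[0, -0.006, 0, 0, 0, 0], [-0.0005, -0.0115, -0.001, 0, 0, 0], [-0.001, -0.017, -0.001, 0, 0, 0], [-0.002, -0.023, -0.001, 0, 0, 0], [-0.002, -0.023, -0.001, 0, 0, 0], [-0.002, -0.023, -0.001, 0, 0, 0]]}}

```text
time: 6.92
eef_pos: [0.645, 0.1602, 0.113]
tcp_rot: [0.081, 0.963, 0.023, -0.257]
contact_force: [4.7, 3.9, 5.9]
opening: 0.249
finger_force: 30.5
```

Run:
```python
from fit import *
q=np.load('q.npy');F=frame(q[3]);st=ctrl.get_state()
l=F.T@(st['eef_pos']-q[:3]);print(l,np.arctan2(-l[1],-l[0]),np.hypot(l[0],l[1]))
```

```text
[-0.10121646  0.00040703  0.03078303] -0.004021358544766851 0.10121727530803656
```

Call:
{"fn": "apply_moves", "kwargs": {"series": [[0, 0, 0, 0, 0, 0], [0, 0, 0, 0, 0, 0], [0, 0, 0, 0, 0, 0]], "jaw": 0.6}}

```text
time: 7.3
eef_pos: [0.6434, 0.1589, 0.1106]
tcp_rot: [0.081, 0.962, 0.021, -0.259]
contact_force: [-0.3, 0.6, -0.1]
opening: 0.598
finger_force: 0.0
```

Call:
{"fn": "apply_moves", "kwargs": {"series": [[0.04, -0.007, 0.07, 0, 0, 0], [0.08, -0.013, 0.14, 0, 0, 0], [0.08, -0.013, 0.14, 0, 0, 0], [0.08, -0.013, 0.14, 0, 0, 0]]}}

```text
time: 7.8
eef_pos: [0.7083, 0.1488, 0.2235]
tcp_rot: [0.081, 0.963, 0.022, -0.258]
contact_force: [-0.6, -0.6, -0.2]
opening: 0.601
finger_force: 0.0
```

Run:
```python
from fit import *
q=np.load('q.npy');q[4]=0;F=frame(q[3]);st=ctrl.get_state();P=pts(q)
im=snap('wrist','w2.png');C=cam('wrist',st)
for n in P:
    u=proj(C,P[n])[0];print(n,u.round(1)); cv2.circle(im,tuple(int(a) for a in u.round()),4,(255,0,0),1)
cv2.imwrite('pics/w2m.png',im[:,:,::-1])
# pin hover, vertical, y along rack short edge
y=np.array([.18,.984,0]); pin=np.array([.6135,-.204,.072])
print(row(pin+[0,0,.13],Rt(np.array([0,0,-1.]),y),st),st['time'],st['eef_pos'])
```

```text
hub [286.3  65.6]
lug [286.2 -62.7]
ear [286.1 -53.9]
ktop [286.1 209.7]
knob [286.  201.2]
[-0.1184, -0.441, -0.0269, -0.1152, -0.6565, -0.0163] 7.8 [0.70825207 0.14879694 0.22354662]
```

View pics/w2m.png

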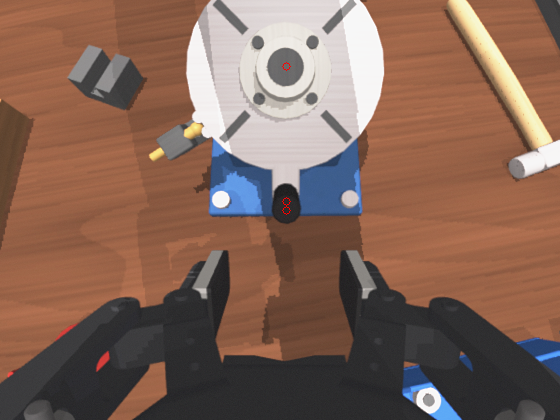

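Call:
{"fn": "apply_moves", "kwargs": {"series": [[-0.118, -0.441, -0.027, -0.115, -0.657, -0.016], [-0.118, -0.441, -0.027, -0.115, -0.657, -0.016], [-0.118, -0.441, -0.027, -0.115, -0.657, -0.016], [-0.118, -0.441, -0.027, -0.115, -0.657, -0.016], [-0.118, -0.441, -0.027, -0.115, -0.657, -0.016], [-0.118, -0.441, -0.027, -0.115, -0.657, -0.016], [-0.118, -0.441, -0.027, -0.115, -0.657, -0.016], [-0.118, -0.441, -0.027, -0.115, -0.657, -0.016], [-0.118, -0.441, -0.027, -0.115, -0.657, -0.016]]}}

```text
time: 8.98
eef_pos: [0.6138, -0.202, 0.2014]
tcp_rot: [0.089, 0.996, 0.001, -0.001]
contact_force: [0.4, 0.6, 0.4]
opening: 0.598
finger_force: 0.0
```

Run:
```python
from fit import *
st=ctrl.get_state()
im=snap('wrist','w3.png');C=cam('wrist',st)
for z in(.048,.086):
    u=proj(C,[.6135,-.204,z])[0];print(u); cv2.circle(im,tuple(int(a) for a in u.round()),4,(255,0,0),1)
cv2.imwrite('pics/w3m.png',im[:,:,::-1])
for r in ctrl.silhouettes('lock_pin','wrist')[:2]: print(np.array(r['xy'])*[560,420],r['p'],r['pixels'].sum())
print(st['eef_pos'],R.from_quat(st['tcp_rot']).as_matrix()[:,2],st['time'])
```

```text
[281.77446339 195.86320975]
[281.45433755 207.98542209]
[280.504 201.012] 0.94 886
[ 0.6137882  -0.20200385  0.20137145] [-9.47007977e-04  1.20418912e-03 -9.99998827e-01] 8.975
```

View pics/w3m.png

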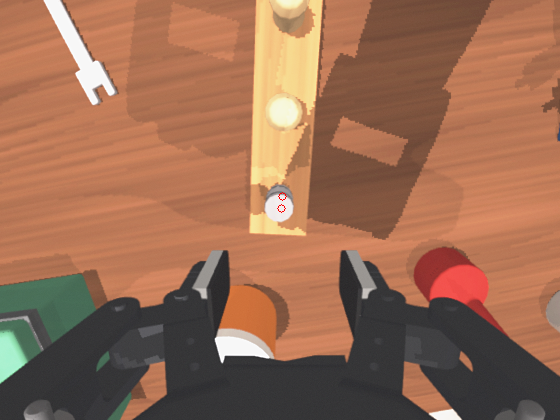

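Call:
{"fn": "apply_moves", "kwargs": {"series": [[0, -0.004, -0.07, 0, 0, 0], [0, -0.004, -0.13, 0, 0, 0], [0, -0.004, -0.159, 0, 0, 0], [0, -0.004, -0.159, 0, 0, 0], [0, -0.004, -0.159, 0, 0, 0], [0, -0.004, -0.159, 0, 0, 0]]}}

```text
time: 9.82
eef_pos: [0.6153, -0.2073, 0.0775]
tcp_rot: [0.09, 0.996, -0.001, 0.002]
contact_force: [-0.8, -0.4, 0.2]
opening: 0.598
finger_force: 0.0
```

Call:
{"fn": "apply_moves", "kwargs": {"series": [[0, 0, 0, 0, 0, 0], [0, 0, 0, 0, 0, 0], [0, 0, 0, 0, 0, 0], [0, 0, 0, 0, 0, 0], [0, 0, 0, 0, 0, 0]], "jaw": 0, "squeeze": 60}}

```text
time: 10.45
eef_pos: [0.6146, -0.2073, 0.0764]
tcp_rot: [0.09, 0.996, -0.0, 0.001]
contact_force: [-1.2, 0.7, 6.1]
opening: 0.24
finger_force: 58.9
```

Call:
{"fn": "apply_moves", "kwargs": {"series": [[0, 0, 0.05, 0, 0, 0], [0, 0, 0.1, 0, 0, 0], [0, 0, 0.175, 0, 0, 0], [0, 0, 0.25, 0, 0, 0], [0, 0, 0.25, 0, 0, 0], [0, 0, 0.25, 0, 0, 0]]}}

```text
time: 11.2
eef_pos: [0.6133, -0.2066, 0.2737]
tcp_rot: [0.09, 0.996, 0.001, -0.001]
contact_force: [0.3, -1.2, -1.9]
opening: 0.237
finger_force: 59.6
```

Run:
```python
from fit import *
q=np.load('q.npy');q[4]=0;F=frame(q[3]);st=ctrl.get_state();P=pts(q)
print(st['contact_force'],st['opening'],P['lug'],row(P['lug']+.114*F[:,2],Rt(-F[:,2],-F[:,1]),st))
```

```text
[ 0.32697132 -1.17426208 -1.90068245] 0.23734623469278543 [0.45968373 0.19192828 0.18577311] [-0.1218, 0.4863, 0.0135, 0.1139, 0.6549, 0.0166]
```

Call:
{"fn": "apply_moves", "kwargs": {"series": [[-0.06, 0.24, 0.03, 0.057, 0.328, 0.008], [-0.06, 0.24, 0.03, 0.057, 0.328, 0.008], [-0.06, 0.24, 0.03, 0.057, 0.328, 0.008], [-0.06, 0.24, 0.03, 0.057, 0.328, 0.008], [-0.122, 0.486, 0.014, 0.114, 0.655, 0.017], [-0.122, 0.486, 0.014, 0.114, 0.655, 0.017], [-0.122, 0.486, 0.014, 0.114, 0.655, 0.017], [-0.122, 0.486, 0.014, 0.114, 0.655, 0.017], [-0.122, 0.486, 0.014, 0.114, 0.655, 0.017], [-0.122, 0.486, 0.014, 0.114, 0.655, 0.017], [-0.122, 0.486, 0.014, 0.114, 0.655, 0.017]]}}

```text
time: 12.58
eef_pos: [0.517, 0.1804, 0.2863]
tcp_rot: [0.082, 0.963, 0.021, -0.257]
contact_force: [0.6, 0.2, -1.1]
opening: 0.24
finger_force: 59.7
```

Run:
```python
from fit import *
q=np.load('q.npy');q[4]=0;F=frame(q[3]);st=ctrl.get_state();P=pts(q)
im=snap('wrist','w4.png');C=cam('wrist',st)
T=np.eye(4);Rm=R.from_quat(st['tcp_rot']).as_matrix()
P['tip']=st['eef_pos']+Rm[:,2]*.0644;P['und']=st['eef_pos']+Rm[:,2]*.0284
for n in P: print(n,proj(C,P[n])[0].round(1))
print(st['eef_pos'],Rm.round(3).tolist(),'want',Rt(-F[:,2],-F[:,1]).round(3).tolist())
for c in('scene','top'): snap(c,c+'4.png')
cv2.imwrite('pics/w4m.png',cv2.resize(im[130:330,180:390],None,fx=2.8,fy=2.8,interpolation=cv2.INTER_CUBIC)[:,:,::-1])
```

```text
hub [287.1 345.9]
lug [286.9 206.6]
ear [286.8 201.8]
ktop [287.  463.4]
knob [286.8 436.6]
tip [284.5 230.9]
und [284.5 255.5]
[0.51696752 0.18037376 0.28630719] [[-0.855, 0.168, -0.491], [0.146, 0.986, 0.083], [0.498, -0.001, -0.867]] want [[-0.854, 0.166, -0.493], [0.144, 0.986, 0.083], [0.5, 0.0, -0.866]]
```

View pics/w4m.png

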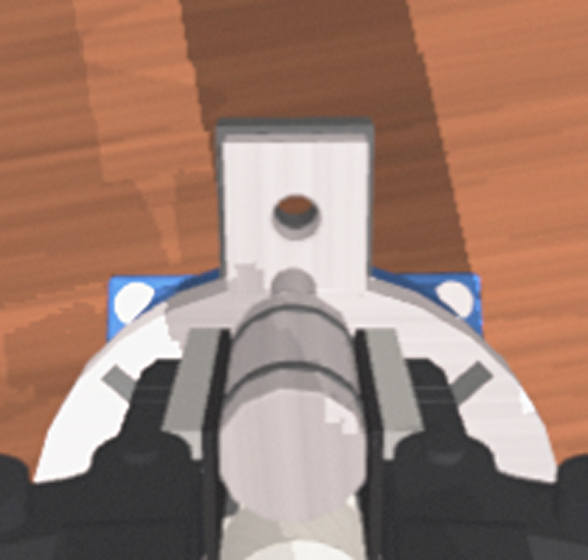

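Run:
```python
from fit import *
q=np.load('q.npy');q[4]=0;F=frame(q[3]);st=ctrl.get_state();P=pts(q)
C=cam('wrist',st); o,v=ray(C,(285.6,207.4))
z=F[:,2]; H=o+v*((P['lug']-o)@z)/(v@z)
print('hole',H,'model',P['lug'],F.T@(H-P['lug']))
e=st['eef_pos'];Rm=R.from_quat(st['tcp_rot']).as_matrix()
l=F.T@(e-H); print('tcp rel hole',l)
def go(h): return row(H+h*z,Rt(-z,-F[:,1]),st)
for h in(.072,.064,.05,.04,.0284): print(h,go(h))
```

```text
hole [0.45979835 0.19140122 0.1856572 ] model [0.45968373 0.19192828 0.18577311] [-2.31827168e-04  5.00621833e-04  2.05165544e-18]
tcp rel hole [0.00028959 0.00083005 0.11624677]
0.072 [-0.0268, 0.0056, -0.0481, 0.0009, 0.0029, 0.0012]
0.064 [-0.0317, 0.0064, -0.0567, 0.0009, 0.0029, 0.0012]
0.05 [-0.0403, 0.0079, -0.0719, 0.0009, 0.0029, 0.0012]
0.04 [-0.0465, 0.0089, -0.0827, 0.0009, 0.0029, 0.0012]
0.0284 [-0.0537, 0.0101, -0.0953, 0.0009, 0.0029, 0.0012]
```

Call:
{"fn": "apply_moves", "kwargs": {"series": [[-0.0268, 0.0056, -0.0481, 0, 0.003, 0.001], [-0.0268, 0.0056, -0.0481, 0, 0.003, 0.001], [-0.0268, 0.0056, -0.0481, 0, 0.003, 0.001], [-0.0268, 0.0056, -0.0481, 0, 0.003, 0.001], [-0.0268, 0.0056, -0.0481, 0, 0.003, 0.001]]}}

```text
time: 13.35
eef_pos: [0.4959, 0.1863, 0.2491]
tcp_rot: [0.08, 0.963, 0.021, -0.257]
contact_force: [0.1, 0.0, -1.5]
opening: 0.237
finger_force: 59.7
```

```bash
cat > chk.py <<'E'
from fit import *
import sys
q=np.load('q.npy');q[4]=0;F=frame(q[3]);P=pts(q);H=np.array([.4598,.1914,.18566])
es=[]
for i in range(4):
    st=ctrl.get_state();im=ctrl.read_camera('wrist');es.append(st['eef_pos']);print((F.T@(st['eef_pos']-H)*1e3).round(2),st['contact_force'].round(1))
C=cam('wrist',st);Rm=R.from_quat(st['tcp_rot']).as_matrix()
for n,p in dict(tip=st['eef_pos']+Rm[:,2]*.0644,und=st['eef_pos']+Rm[:,2]*.0284,hole=H).items(): print(n,proj(C,p)[0].round(1),((proj(C,p)[0]-[215,150])*4).round())
cv2.imwrite('pics/'+sys.argv[1],cv2.resize(im[150:300,215:355],None,fx=4,fy=4,interpolation=cv2.INTER_CUBIC)[:,:,::-1])
E
python3 chk.py w5.png
```

```text
[ 0.19 -1.   73.14] [ 0.1  0.  -1.5]
[ 0.24 -0.98 72.76] [-0.2 -0.1 -1.2]
[ 0.29 -0.96 72.44] [ 0.7  0.6 -1.5]
[ 0.32 -0.92 72.14] [ 0.6 -0.2 -1.5]
tip [284.5 230.9] [278. 324.]
und [284.6 255.5] [278. 422.]
hole [283.2 227.1] [273. 308.]
```

View pics/w5.png

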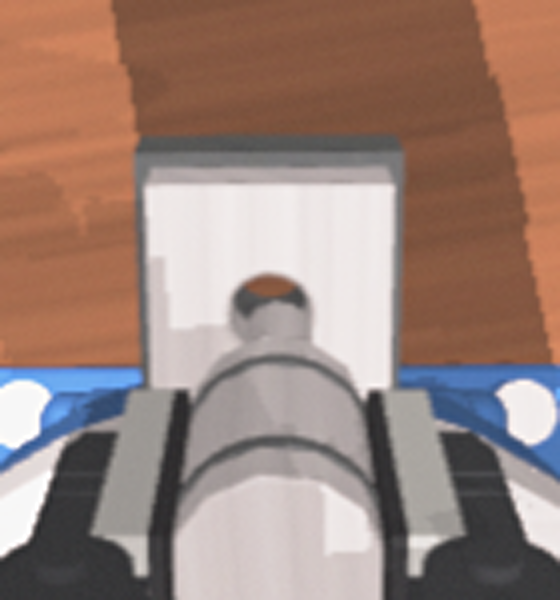

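Call:
{"fn": "apply_moves", "kwargs": {"series": [[0.0003, -0.0016, -0.0003, 0, 0, 0], [0.0003, -0.0016, -0.0003, 0, 0, 0], [-0.0028, -0.0011, -0.0057, 0, 0, 0], [-0.0059, -0.0006, -0.0111, 0, 0, 0], [-0.009, 0, -0.0165, 0, 0, 0], [-0.009, 0, -0.0165, 0, 0, 0], [-0.009, 0, -0.0165, 0, 0, 0]]}}

```text
time: 14.42
eef_pos: [0.4877, 0.1863, 0.2344]
tcp_rot: [0.08, 0.963, 0.021, -0.258]
contact_force: [0.4, -0.8, -2.7]
opening: 0.238
finger_force: 59.7
```

```bash
python3 chk.py w6.png
```

```text
[-0.17  0.36 56.38] [ 0.4 -0.8 -2.7]
[-0.15  0.35 56.55] [-0.1  0.5 -2.2]
[-0.15  0.34 56.61] [ 0.2  0.3 -3.2]
[-0.14  0.34 56.63] [ 0.8 -0.2 -1.7]
tip [284.5 230.9] [278. 324.]
und [284.6 255.5] [278. 422.]
hole [285.3 235.3] [281. 341.]
```

Call:
{"fn": "apply_moves", "kwargs": {"series": [[-0.0025, 0.0004, -0.0043, 0, 0, 0], [-0.005, 0.0008, -0.0087, 0, 0, 0], [-0.0074, 0.0013, -0.013, 0, 0, 0], [-0.0099, 0.0017, -0.0173, 0, 0, 0], [-0.0099, 0.0017, -0.0173, 0, 0, 0], [-0.0099, 0.0017, -0.0173, 0, 0, 0]]}}

```text
time: 15.38
eef_pos: [0.4796, 0.1877, 0.2203]
tcp_rot: [0.08, 0.963, 0.021, -0.258]
contact_force: [2.3, 0.1, -3.8]
opening: 0.238
finger_force: 59.7
```

```bash
python3 chk.py w7.png
```

```text
[-0.16  0.32 40.04] [ 2.3  0.1 -3.8]
[-0.14  0.32 40.05] [ 2.2  0.8 -3.8]
[-0.13  0.33 40.08] [ 2.8  0.3 -3.9]
[-0.1   0.32 40.06] [ 1.9 -0.8 -5.1]
tip [284.5 230.9] [278. 324.]
und [284.6 255.5] [278. 422.]
hole [285.3 246.4] [281. 386.]
```

View pics/w7.png

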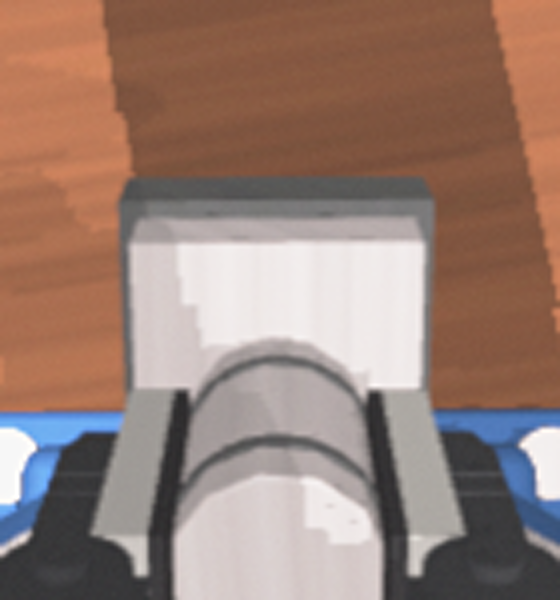

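Call:
{"fn": "apply_moves", "kwargs": {"series": [[-0.0025, 0.0004, -0.0043, 0, 0, 0], [-0.005, 0.0008, -0.0087, 0, 0, 0], [-0.0068, 0.0011, -0.0119, 0, 0, 0], [-0.0068, 0.0011, -0.0119, 0, 0, 0], [-0.0068, 0.0011, -0.0119, 0, 0, 0]]}}

```text
time: 16.2
eef_pos: [0.4744, 0.1886, 0.2111]
tcp_rot: [0.08, 0.963, 0.021, -0.258]
contact_force: [4.7, -0.1, -2.6]
opening: 0.24
finger_force: 59.7
```

Call:
{"fn": "apply_moves", "kwargs": {"series": [[-0.0006, 0.0001, -0.0011, 0, 0, 0], [-0.0012, 0.0002, -0.0022, 0, 0, 0], [-0.0012, 0.0002, -0.0022, 0, 0, 0]]}}

```text
time: 16.58
eef_pos: [0.4742, 0.1887, 0.2107]
tcp_rot: [0.08, 0.963, 0.021, -0.257]
contact_force: [5.3, -1.5, 1.9]
opening: 0.235
finger_force: 60.1
```

```bash
python3 chk.py w8.png
```

```text
[-0.17  0.31 28.95] [ 5.3 -1.5  1.9]
[-0.17  0.31 28.92] [ 4.5 -1.7  1.1]
[-0.17  0.33 28.91] [ 6.2 -1.7  1.7]
[-0.16  0.33 28.92] [ 5.7 -1.2  1.8]
tip [284.5 230.9] [278. 324.]
und [284.6 255.5] [278. 422.]
hole [285.3 254.7] [281. 419.]
```

Call:
{"fn": "apply_moves", "kwargs": {"series": [[-0.0012, 0.0002, -0.0022, 0, 0, 0], [-0.0025, 0.0004, -0.0043, 0, 0, 0], [-0.0025, 0.0004, -0.0043, 0, 0, 0], [-0.0025, 0.0004, -0.0043, 0, 0, 0]]}}

```text
time: 17.27
eef_pos: [0.4741, 0.1887, 0.2105]
tcp_rot: [0.08, 0.963, 0.021, -0.255]
contact_force: [8.0, -3.1, 10.6]
opening: 0.24
finger_force: 61.4
```

```bash
python3 chk.py w9.png
```

```text
[-0.17  0.32 28.8 ] [ 8.  -3.1 10.6]
[-0.17  0.3  28.8 ] [ 8.  -3.  10.4]
[-0.15  0.3  28.79] [ 8.1 -2.3 10. ]
[-0.18  0.31 28.81] [ 7.8 -3.1 10.6]
tip [284.5 230.9] [278. 324.]
und [284.6 255.5] [278. 422.]
hole [285.2 254.5] [281. 418.]
```

View pics/w9.png

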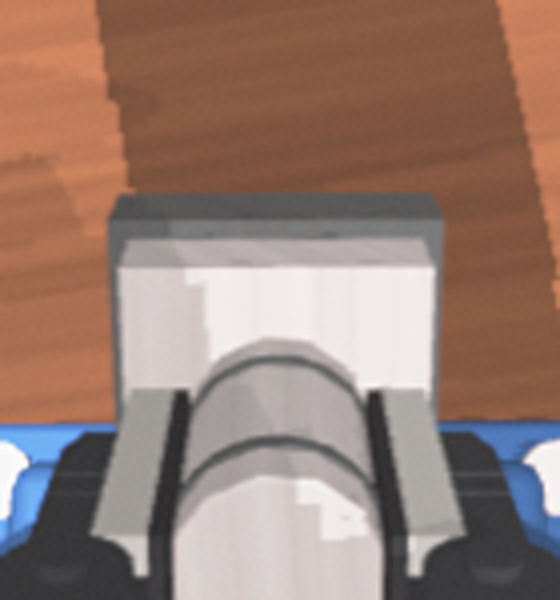

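Call:
{"fn": "apply_moves", "kwargs": {"series": [[0.0025, -0.0004, 0.0043, 0, 0, 0], [0.003, -0.0005, 0.0053, 0, 0, 0]]}}

```text
time: 17.73
eef_pos: [0.4741, 0.1887, 0.2107]
tcp_rot: [0.08, 0.963, 0.021, -0.258]
contact_force: [5.0, -1.0, -1.5]
opening: 0.238
finger_force: 59.9
```

Call:
{"fn": "apply_moves", "kwargs": {"series": [[0, 0, 0, 0, 0, 0], [0, 0, 0, 0, 0, 0], [0, 0, 0, 0, 0, 0]], "jaw": 0.55}}

```text
time: 18.1
eef_pos: [0.4729, 0.1889, 0.2099]
tcp_rot: [0.08, 0.962, 0.021, -0.259]
contact_force: [0.0, -0.5, 1.5]
opening: 0.55
finger_force: 0.0
```

Call:
{"fn": "apply_moves", "kwargs": {"series": [[0.0154, -0.0026, 0.0271, 0, 0, 0], [0.037, -0.006, 0.065, 0, 0, 0], [0.074, -0.012, 0.13, 0, 0, 0], [0.074, -0.012, 0.13, 0, 0, 0], [0.074, -0.012, 0.13, 0, 0, 0]]}}

```text
time: 18.73
eef_pos: [0.5325, 0.1791, 0.3137]
tcp_rot: [0.08, 0.962, 0.021, -0.259]
contact_force: [0.9, -0.3, -1.0]
opening: 0.548
finger_force: 0.0
```

Run:
```python
from fit import *
a=snap('wrist','w10.png');b=snap('scene','s10.png')
cv2.imwrite('pics/f.png',np.hstack([cv2.resize(a[130:330,180:380],(400,400),interpolation=3),cv2.resize(b[135:235,275:375],(400,400),interpolation=cv2.INTER_CUBIC)])[:,:,::-1])
C=cam('wrist');q=np.load('q.npy');q[4]=0;F=frame(q[3]);H=np.array([.4598,.1914,.18566])
for h in(0,.038): print(h,(proj(C,H+h*F[:,2])[0]-[180,130])*2)
```

```text
0 [209.98583341 136.9903652 ]
0.038 [209.90248738 162.34236292]
```

View pics/f.png

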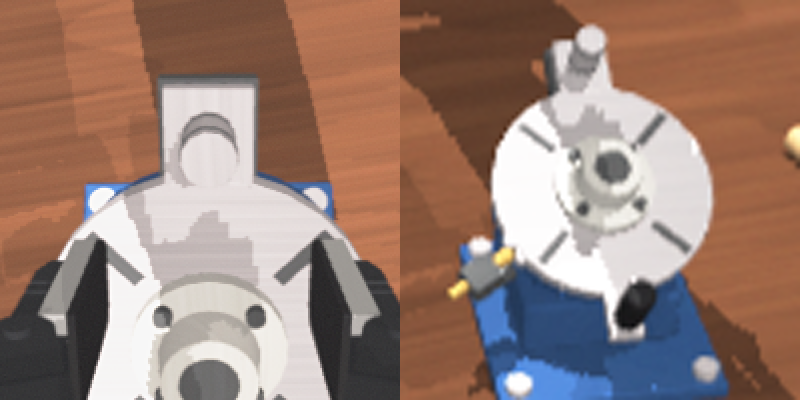

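```bash
python3 -c "
from plant import ctrl
print(ctrl.sign_off())"
```

```text
the job is handed in; nothing more can be done
None
```

The indexing table is turned into its detent, the lock pin is pushed home through lug and ear until its head seated, and the gripper has let go and backed clear. The job was handed in at about 19 s; no verdict came back.

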